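Slide the sensor carriage round the bent rail to its stop

TASK

Grip the orange tab of the sensor carriage and slide the carriage gently along the bent steel rail, round all its corners, until its ring rests against the brass stop above the white reference tile; then let go and back away. Do not force it: from the first corner on, the ring must never be pressed or dragged hard against the rail or the stop. Leave the beaker, the dropper bottle and the specimen cup where they stand.

Things in the scene. Friction and masses are not known exactly. Their poses are not given: they have to be found in the camera images.
- rail: First part of a level steel rail, a round rod 10 mm thick, centre line 110 mm above the table; fixed. Origin: on the table under its first post; x along the first straight, y left, z up. Centre line here: from (15, 0) mm straight to (100, 0), then a 45 degree bend to the left, radius 40 mm, that ends at the swivel (128, 12).
- swivel (a point): Point on the rod's centre line where the first bend ends and the second part of the rail begins (black line). The second part is locked at an angle that differs every time and is not measured (feel or see it): it leaves on the line of the first bend's end, turned left or right by up to 14 degrees, so there may be a kink. Ring resting on stop: its centre 162 mm from here.
- bend (a point): Start of the first bend, on the rod's centre line. The second part of the rail, from the swivel on: 80 mm straight, a level 45 degree bend back to the right (radius 40 mm), 70 mm straight to the face of the brass stop (disc 21 mm across); a post stands behind it and a foot with a white 40 mm tile below. Nothing stands in the way of the carriage.
- carriage: Sensor carriage threaded on the rail, loose, 0.10 to 0.16 kg. Origin: centre of its ring (bore 14 mm on the 10 mm rod, outside 24 mm, 16 mm long); x along the bore towards the stop, z up. At rest it hangs 2 mm below the rod's centre line, a black sensor head 30 mm across reaching 50 mm below. It binds if turned over 12 degrees from the rod.
- tab (a point): Middle of the part to grip of the carriage's orange tab, 38 mm above the ring's centre. The tab is an upright plate 10 mm thick (its y), 28 mm long (its x, along the rod), from 11 to 53 mm above the ring's centre. Grip it from above across the 10 mm and turn with the rail.
- beaker: Glass beaker, 58 mm across, 71 mm high, loose beside the rail; bystander. Origin: centre of its underside.
- dropper: Brown dropper bottle, 27 mm across, 98 mm high, loose beside the rail; bystander. Origin: centre of its underside.
- cup: Specimen cup with red lid, 50 mm across, 63 mm high, loose beside the rail; bystander. Origin: centre of its underside.
Mind the look-alikes: they are no part of the job. What is shaped like the carriage but green or purple is not meant.

How it is judged (in metres and radians):
On the way:
1. the carriage has passed the first bend and the swivel (x of carriage in the frame of rail above 0.145 m), for 0.1 s.
At the end, for the whole second after the job is handed in: The ring rests against the stop (its centre at least 158.5 mm from the swivel, about 3 mm of gap allowed; 162 mm is contact), and the carriage hangs upright within 0.2 rad, released and still (under 0.02 m/s) (distance between carriage and swivel above 0.1585 m and angle between carriage's own z axis and vertical below 0.2 rad and linear speed of carriage below 0.02 m/s); the robot touches nothing.
It fails at once if from the first corner on, the rail or its stop is loaded with more than 24 N (contact force between rail and anything else above 24 N and x of carriage in the frame of rail above 0.095 m).
It fails at once if the beaker is displaced by more than 20 mm (distance of beaker from where it was at the start of the episode above 0.02 m).
It fails at once if the dropper bottle is displaced by more than 20 mm (distance of dropper from where it was at the start of the episode above 0.02 m).
It fails at once if the specimen cup is displaced by more than 20 mm (distance of cup from where it was at the start of the episode above 0.02 m).
It also fails if it takes over 64 s, if anything falls off the work surface, if the arm or the gripper's body presses on something with over 40 N, if the wrist force passes 120 N, or if a joint passes its speed limit or range.

ROBOT

A 6-joint arm with a two-finger parallel gripper is mounted at the origin on the work surface; the furniture and walls round the work are solid. World frame = base frame: x ahead of the robot, y to its left, z up, the work surface at z = 0. Lengths are in m, angles in degrees, forces in N, time in s.
With the tool pointing down it reaches from about 0.325 to 0.775 m from the base axis. Payload 5.5 kg.
Tool frame: the origin (TCP) lies at the centre of the arm's flange, where the gripper is bolted on; the fingertips stand 182 mm ahead of it and the grasp point (between the pads) lies 163 mm ahead of it; z points along the fingers, y is the line along which they close (so a half turn about z gives the same grasp; the last joint's range is limited). The gripper opens to 88 mm and grips with 3 to 60 N. Pads are 20 mm wide; open, the fingers measure 115 mm over their backs; the gripper's body (75 mm by 178 mm) begins 61 mm behind the grasp point.
Start: joints at [-71.087, 5.22, 70.514, -0, 104.267, -3.249], TCP at [0.226, -0.556, 0.405] pointing down, gripper open.
Joint ranges: [-164.24, 164.24], [-49.07, 125.15], [9.68, 141.18], [-86.29, 266.29], [3.28, 154.24], [-151.56, 151.56]. Speed limits (degrees/s): [147.25, 147.25, 172.46, 180, 180, 180].

INTERFACE

Orientations are given as [roll, pitch, yaw] about the fixed x, y, z axes, in that order (R = Rz(yaw) Ry(pitch) Rx(roll)).
In Python, from station import r gives the robot as it stands. The module is installed in compiled form; this text tells all that it offers. Calls block until the motion is done:
- r.reach(position, orientation): joint-space move of the TCP to a pose.
- r.servo_line(position, rotation=None, speed=0.15): straight line of the TCP; rotation=None keeps the orientation; speed is the mean speed in m/s.
- r.move_joints(angles): joint-space move.
- r.let_go() and r.grab(squeeze=None): open the fingers fully, or close them until they stop; squeeze is the grip in N (None keeps the last).
- r.wait(seconds).
- r.inverse_kinematics(position, orientation): joint angles nearest the present ones, or None.
- r.sense(): the state.
- r.snapshot(name): name is "side" or "top"; returns a dict with "frame" (480x640x3 uint8, red, green, blue), "fx", "fy", "cx", "cy" (pixels), "R" (3x3) and "t" (3): a world point X has camera coordinates R X + t. Camera axes: x right, y down, z forward; pixel columns grow to the right and rows downward; lengths in m; the calibration is good to about 2 mm. A picture is of the moment at which its call begins. There is no depth.
A pose or a line that the arm cannot do raises r.IKError and nothing moves.
- r.hand_in(): hands the job in; it is judged then, once.
The state is a dict: "clock": time; "joints": joint angles; "joint_vel": joint speeds; "joint_torque": joint torques, N m; "tcp_pos": TCP position; "orientation": TCP orientation; "contact_force": force on the tool from outside, world axes, zero at the start; "torque": the same for the moment, N m; "opening": finger opening in m; "gripper_force": force on a finger pad.
Only numpy, scipy, OpenCV 4.12 (cv2) and the standard library are available. Lean on these libraries where they do the work, as an engineer would, in place of code of your own. Each camera call takes 0.05 s, during which the arm holds its last target. There are 200 camera calls.

## Working session

There is one attempt and no reset: what is moved stays moved. The work goes in short steps, each a Python script; the robot and the scene stay as the last script left them, time stands still between calls to the robot, and variables do not carry over. Pictures are saved under pics/ and viewed, at most 10 in all, crops included, and the job is handed in when it is done.

```bash
mkdir -p pics; python3 - <<'E'
from station import r
import cv2,pickle
for n in("side","top"):
    s=r.snapshot(n); cv2.imwrite(f"pics/{n}0.png",s["frame"][:,:,::-1]); pickle.dump(s,open(f"{n}0.pkl","wb"))
    print(n,s["fx"],s["cx"],s["cy"],(-s["R"].T@s["t"]).round(3),s["R"].round(3).tolist())
print(r.sense())
E
```

```text
side 500.4217540974562 326.81610783958416 242.24984577511503 [ 0.431 -0.777  0.431] [[1.0, -0.011, 0.026], [0.021, -0.352, -0.936], [0.019, 0.936, -0.352]]
top 491.73435069166334 316.85945429256503 242.7887277870639 [0.308 0.036 0.942] [[0.012, -1.0, -0.013], [-0.987, -0.01, -0.162], [0.162, 0.015, -0.987]]
{'clock': 0.1, 'joints': array([-7.10884916e+01,  5.25679119e+00,  7.05737294e+01, -7.71846157e-05,
        1.04265487e+02, -3.24700822e+00]), 'joint_vel': array([-0.08485641, -0.04510395, -0.01447585, -0.07377109,  0.08324703,
        0.01109586]), 'joint_torque': array([ 3.94376315e-03, -4.47854733e+01, -4.07572317e+01,  7.00284471e-02,
        2.84009229e-02, -1.14282127e-04]), 'tcp_pos': array([ 0.22633253, -0.5557274 ,  0.40365295]), 'orientation': array([-1.79904142e+02, -5.36323955e-03,  2.21584932e+01]), 'contact_force': array([ 0.23047564,  0.40871233, -0.40757265]), 'torque': array([ 0.00103682,  0.00298088, -0.02665268]), 'gripper_force': 0.0, 'opening': 0.08780445560567997}
```

View pics/side0.png

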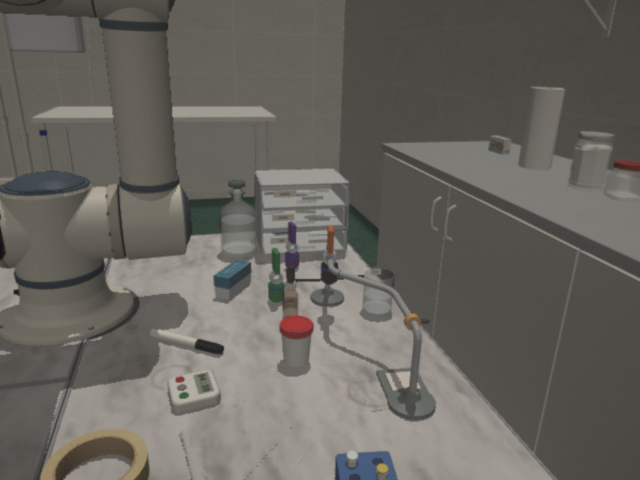

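View pics/top0.png

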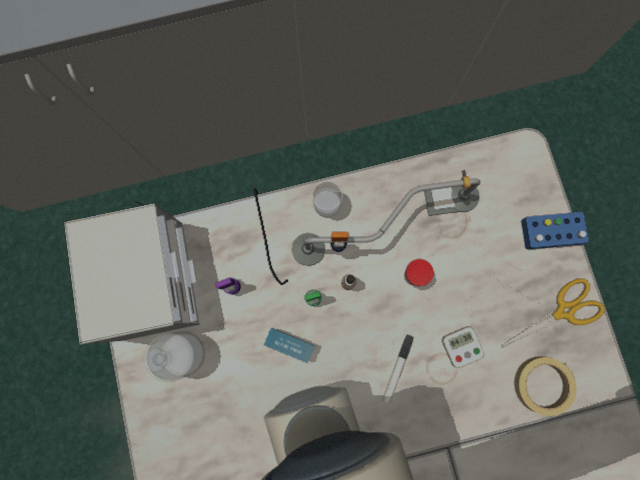

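The top view shows the rail running from the post at (308,246) to the bend at about (380,237), up to (418,188), and on to the stop at (466,183). Three things could be the carriage: orange (340,237), green (313,297) and purple (229,286). The orange one fits, since it is the only one threaded on the rail. I'll confirm it in an enlarged crop.

```bash
python3 - <<'E'
import cv2
a=cv2.imread("pics/top0.png")[160:280,290:490]
cv2.imwrite("pics/c1.png",cv2.resize(a,None,fx=4,fy=4,interpolation=cv2.INTER_CUBIC))
a=cv2.imread("pics/side0.png")[215:425,250:450]
cv2.imwrite("pics/c2.png",cv2.resize(cv2.convertScaleAbs(a,alpha=1.3),None,fx=2.8,fy=2.8,interpolation=cv2.INTER_CUBIC))
E
```

```text
(no output)
```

View pics/c1.png

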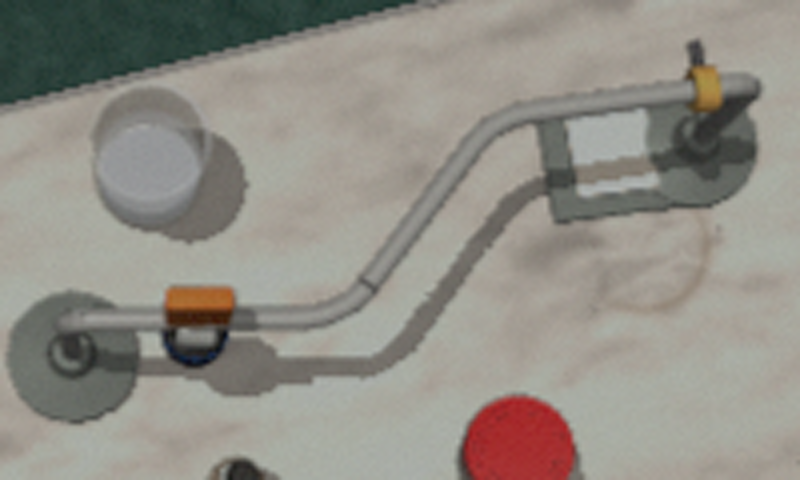

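View pics/c2.png

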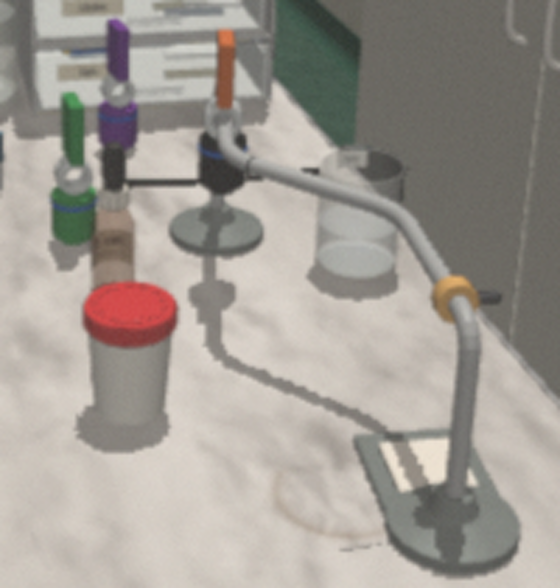

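The crops confirm it: the orange tab sits on the ring threaded on the rail, at (200,305) in crop c1. The swivel line is at (368,284) and the stop at (706,89) in that crop. The green and purple ones stand loose on the table. Next I fit the rail model to the centre-line pixels.

```bash
cat > rail.py <<'E'
import numpy as np, pickle
def arc(p,h,R,ang,n):
    a=np.linspace(0,ang,n)[1:]; s=np.sign(ang)
    q=np.c_[R*np.sin(abs(a)), s*R*(1-np.cos(a))]
    c,d=np.cos(h),np.sin(h)
    return p+q@np.array([[c,d],[-d,c]]), h+a
def curve(par):
    """dense centre line (rail params x,y,yaw,kink): s, xy, heading ; s=0 at rail x=15 mm"""
    x,y,yaw,k=par; P=[];H=[]
    def st(p,h,L):
        n=int(L*2000)+1; t=np.linspace(0,L,n)[1:,None]
        q=p+t*np.array([np.cos(h),np.sin(h)]); P.append(q);H.append(np.full(n-1,h)); return q[-1]
    def bd(p,h,a):
        q,g=arc(p,h,.04,a,64);P.append(q);H.append(g); return q[-1],g[-1]
    p=np.array([x,y])+.015*np.array([np.cos(yaw),np.sin(yaw)]);P.append(p[None]);H.append(np.array([yaw]))
    p=st(p,yaw,.085); p,h=bd(p,yaw,np.pi/4); h+=k
    p=st(p,h,.08); p,h=bd(p,h,-np.pi/4); st(p,h,.07)
    P=np.vstack(P);H=np.concatenate(H)
    return np.r_[0,np.cumsum(np.linalg.norm(np.diff(P,axis=0),axis=1))],P,H
S_SW=.085+.04*np.pi/4; S_END=S_SW+.08+.04*np.pi/4+.062   # ring centre at stop
def proj(s,X):
    c=np.atleast_2d(X)@s["R"].T+s["t"]
    return np.c_[s["fx"]*c[:,0]/c[:,2]+s["cx"], s["fy"]*c[:,1]/c[:,2]+s["cy"]]
def ray(s,uv,z):
    d=s["R"].T@np.array([(uv[0]-s["cx"])/s["fx"],(uv[1]-s["cy"])/s["fy"],1]); o=-s["R"].T@s["t"]
    return o+d*(z-o[2])/d[2]
E
cat > fit.py <<'E'
from rail import *
from scipy.optimize import least_squares
T=pickle.load(open("top0.pkl","rb"));S=pickle.load(open("side0.pkl","rb"))
tp=np.array([(110,321),(150,320),(270,318),(310,315),(400,243),(440,188),(470,147),(540,111),(600,104),(660,97)])/4+[290-.4,160-.4]
sp=np.array([(300,178),(350,193),(415,225),(440,268)])/2.8+[250-.3,215-.3]
sw=np.array([368,284])/4+[289.6,159.6]; stp=np.array([693,92])/4+[289.6,159.6]
def res(p):
    s,P,H=curve(p); X=np.c_[P,np.full(len(P),.11)]; r=[]
    for cam,pts in((T,tp),(S,sp)):
        q=proj(cam,X); 
        for u in pts:
            i=np.argmin(((q-u)**2).sum(1)); i=np.clip(i,1,len(q)-2); t=q[i+1]-q[i-1]; t/=np.linalg.norm(t)
            d=u-q[i]; r.append(t[0]*d[1]-t[1]*d[0])
    q=proj(T,X); i=np.argmin(abs(s-S_SW)); r+=list(.7*(q[i]-sw)); r+=list(.5*(q[-1]-stp))
    return np.array(r)
a=ray(T,sw,.11); print("swivel",a.round(4))
best=None
for k in(-.15,0,.15):
    yaw0=-1.54; p0=[a[0]-.128*np.cos(yaw0)+.012*np.sin(yaw0),a[1]-.128*np.sin(yaw0)-.012*np.cos(yaw0),yaw0,k]
    f=least_squares(res,p0,x_scale=[.01,.01,.05,.05],diff_step=1e-3)
    if best is None or f.cost<best.cost: best=f
p=best.x; print(p,np.degrees(p[2:]),best.fun.round(2)); np.save("par.npy",p)
tabpx=np.array([200,292])/4+[289.6,159.6]; print("tab top back/centre",ray(T,np.array([200,298])/4+[289.6,159.6],.108+.053))
s,P,H=curve(p); print(P[0],P[np.argmin(abs(s-S_SW))],P[-1])
for n,u in(("beaker",(150,160)),("cup",(519,443))): print(n,ray(T,np.array(u)/4+[289.6,159.6],.063))
E
python3 fit.py
```

```text
swivel [ 0.4673 -0.0619  0.11  ]
[ 0.44889652  0.06720774 -1.52387758  0.09241677] [-87.31175375   5.29509074] [-0.2  -0.08  0.51  0.25  0.57  0.15 -0.12  0.9   1.06  1.22 -0.86 -1.22
 -1.8  -1.33 -0.61  0.28  0.04 -0.52]
tab top back/centre [0.4511933  0.01185657 0.161     ]
[0.44960004 0.05222424] [ 0.46661608 -0.06038588] [ 0.55574532 -0.20425427]
beaker [0.53333813 0.03205315 0.063     ]
cup [ 0.40452667 -0.13423733  0.063     ]
```

```bash
python3 - <<'E'
s=open("fit.py").read()
s=s.replace("s,P,H=curve(p); X=","s,P,H=curve(p[:4]); X=",1)
s=s.replace("q=proj(cam,X); \n","q=proj(cam,X)+(p[4:6] if cam is T else p[6:8])\n").replace("q=proj(T,X); i","q=proj(T,X)+p[4:6]; i")
s=s.replace("return np.array(r)","return np.r_[np.array(r)/.4, np.array(p[4:6])/.8, np.array(p[6:8])/1.2]")
s=s.replace("yaw0,k]","yaw0,k,0,0,0,0]").replace("x_scale=[.01,.01,.05,.05]","x_scale=[.01,.01,.05,.05,1,1,1,1]").replace("diff_step=1e-3","diff_step=1e-3 if 0 else None")
s=s.replace("p=best.x;","p=best.x; print(p[4:]); p=p[:4];")
open("fit.py","w").write(s)
E
python3 fit.py
cat >> rail.py <<'E'
E
python3 - <<'E'
import sys; sys.path.insert(0,".")
from rail import *
from station import r
s,P,H=curve(np.load("par.npy"))
# grasp orientation: tool down, y across rod
for si in(.035,.09,.12,.16,.2,S_END):
    i=np.argmin(abs(s-si))
    for off in(-90,90):
      # roll 180: tool x=(cos yaw, sin yaw), y=(sin yaw,-cos yaw): tool y across rod => yaw=heading (+180)
      yaw=np.degrees(H[i])+(off+90)
      q=r.inverse_kinematics([*P[i],.146+.163],[180,0,yaw]); print(si,yaw.round(1),None if q is None else np.round(q,1))
E
```

```text
swivel [ 0.4673 -0.0619  0.11  ]
[ 0.02639139  0.80092478  1.36929647 -0.59570339]
[ 0.45061069  0.06749911 -1.53127293  0.09239556] [-87.73547638   5.29387583] [-0.22 -0.12  0.83  0.04  0.74 -0.61 -1.54  0.44  0.58  0.71  0.59 -0.48
 -0.58  0.08 -1.64  1.33  0.5  -0.1   0.03  1.    1.14 -0.5 ]
tab top back/centre [0.4511933  0.01185657 0.161     ]
[0.45120339 0.05251082] [ 0.46738618 -0.06022206] [ 0.55544598 -0.20474752]
beaker [0.53333813 0.03205315 0.063     ]
cup [ 0.40452667 -0.13423733  0.063     ]
0.035 -87.7 None
0.035 92.3 [ -2.1 -17.8 101.6   0.   96.2  -4.4]
0.09 -80.6 None
0.09 99.4 [ -9.  -17.2 101.1   0.   96.1 -18.4]
0.12 -37.4 [-11.7 -14.3  98.7  -0.   95.6 115.8]
0.12 142.6 [-11.7 -14.3  98.7   0.   95.6 -64.2]
0.16 -37.4 [-13.6  -8.7  93.9  -0.   94.9 113.8]
0.16 142.6 [-13.6  -8.7  93.9   0.   94.9 -66.2]
0.2 -42.4 [-15.3  -3.1  88.7  -0.   94.5 117.1]
0.2 137.6 [-15.3  -3.1  88.7   0.   94.5 -62.9]
0.2898318530717959 -82.4 [-22.9   3.5  82.   -0.   94.5 149.6]
0.2898318530717959 97.6 [-22.9   3.5  82.    0.   94.5 -30.4]
```

```bash
python3 - <<'E'
from rail import *
from station import r
import cv2
s,P,H=curve(np.load("par.npy"))
i=np.argmin(abs(P[:,1]-.0125)); yaw=np.degrees(H[i])+180; x,y=P[i]; print(s[i],x,y,yaw)
r.let_go(); r.reach([x,y,.146+.163+.09],[180,0,yaw]); r.servo_line([x,y,.146+.163],speed=.1)
r.wait(.3); a=r.sense(); print(a["clock"],a["contact_force"].round(2),a["torque"].round(3),a["tcp_pos"])
r.grab(8); r.wait(.3); a=r.sense(); print(a["clock"],a["contact_force"].round(2),a["torque"].round(3),a["opening"],a["gripper_force"])
np.save("base.npy",[s[i],yaw])
f=[cv2.resize(r.snapshot("side")["frame"][200:320,260:400,::-1],None,fx=2.8,fy=2.8),cv2.resize(r.snapshot("top")["frame"][190:290,280:400,::-1],None,fx=3.2,fy=3.36)]
cv2.imwrite("pics/g.png",np.hstack(f))
E
```

```text
0.04000000000000001 0.45278391370474147 0.012542057425860259 92.26452361556832
3.8583 [ 0.75 -0.68 -0.12] [-0.035 -0.126  0.   ] [0.4528482  0.01254295 0.30939496]
5.3333 [-1.8   0.35 -0.67] [-0.027  0.258  0.014] 0.010066375322292131 7.999931797385216
```

View pics/g.png

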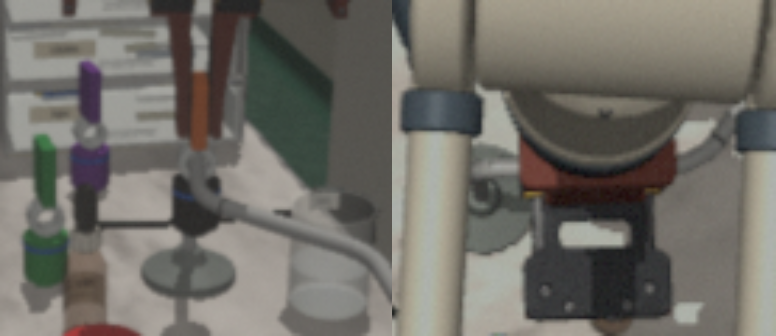

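Grip is good: opening 10.07 mm, with the fingers around the orange tab. I'll lift the ring 2 mm and probe the clearance sideways here, where the load isn't judged.

```bash
python3 - <<'E'
from rail import *
from station import r
s0,yaw=np.load("base.npy"); s,P,H=curve(np.load("par.npy")); i=np.argmin(abs(s-s0))
h=H[i]; n=np.array([-np.sin(h),np.cos(h)])  # left
def go(off,z):
    r.servo_line([*(P[i]+off*n),.309+z],speed=.03); r.wait(.15)
    a=[r.sense() for _ in range(1)][0]; f=a["contact_force"]; print(f"{off*1e3:5.1f} {z*1e3:5.1f} lat {f[:2]@n:6.2f} along {f[0]*np.cos(h)+f[1]*np.sin(h):6.2f} z {f[2]:6.2f} T {a['torque'].round(2)} {a['clock']:.1f}")
for z in(0,.001,.002,.003,.004): go(0,z)
go(0,.002)
for o in(.001,.002,.003,0,-.001,-.002,-.003,0): go(o,.002)
E
```

```text
0.0   0.0 lat  -2.94 along   0.76 z   0.22 T [-0.07  0.34  0.02] 5.8
  0.0   1.0 lat   0.84 along   0.33 z  -1.11 T [-0.05 -0.08 -0.03] 6.2
  0.0   2.0 lat  -0.68 along  -0.12 z  -1.15 T [ 0.03 -0.08  0.  ] 6.6
  0.0   3.0 lat  -0.33 along   0.11 z  -1.62 T [ 0.01 -0.05 -0.06] 7.0
  0.0   4.0 lat  -1.06 along   0.35 z  -1.29 T [-0.04  0.12 -0.07] 7.4
  0.0   2.0 lat   0.71 along   0.07 z  -1.04 T [-0.04 -0.03 -0.03] 7.8
  1.0   2.0 lat  -1.26 along   0.67 z   0.05 T [-0.06  0.11  0.04] 8.2
  2.0   2.0 lat  -4.98 along  -0.47 z   1.08 T [-0.07  0.99 -0.05] 8.6
  3.0   2.0 lat  -6.98 along  -0.29 z   2.24 T [-0.09  1.3   0.02] 9.0
  0.0   2.0 lat   0.16 along   0.55 z  -1.21 T [-0.05 -0.06 -0.07] 9.4
 -1.0   2.0 lat   0.39 along  -0.56 z  -2.38 T [-0.02 -0.04 -0.  ] 9.8
 -2.0   2.0 lat   0.40 along   0.30 z  -1.38 T [-0.08 -0.08  0.01] 10.2
 -3.0   2.0 lat   0.38 along  -0.84 z  -1.46 T [-0.04 -0.12 -0.03] 10.6
  0.0   2.0 lat   0.06 along   0.00 z  -1.11 T [-0.03 -0.07 -0.02] 11.0
```

Sideways it is free from about -3 to +1 mm, so I start from an offset of -1 mm. I'll slide in small steps with lateral force feedback from the wrist moment, which has less noise than the force reading.

```bash
cat > slide.py <<'E'
from rail import *
from station import r
import sys
s,P,H=curve(np.load("par.npy")); T0=np.array([-.03,-.07,0])
def at(si):
    # average over the ring's length
    p=np.array([np.interp(si,s,P[:,0]),np.interp(si,s,P[:,1])])
    t=np.array([[np.interp(si+d,s,P[:,0]),np.interp(si+d,s,P[:,1])] for d in(-.008,.008)])
    d=t[1]-t[0]; return (2*p+t[0]+t[1])/4 if si<s[-1]-.008 else p, np.arctan2(d[1],d[0])
def forces(h):
    a=r.sense(); T=a["torque"]-T0; c=np.array([np.cos(h),np.sin(h)]); n=np.array([-c[1],c[0]])
    return T[:2]@c/.2, -T[:2]@n/.2, a["contact_force"][2]+1.1, T[2], a["clock"]
def slide(s0,s1,e,step=.004,dh=0.,speed=.03,stop=None,z=.311):
    si=s0
    while si<s1-1e-6:
        si=min(si+step,s1); p,h=at(si); n=np.array([-np.sin(h),np.cos(h)])
        r.servo_line([*(p+e),z],[180,0,np.degrees(h)+180],speed=speed); r.wait(.06)
        lat,al,fz,tz,ck=forces(h)
        print(f"s {si*1e3:6.1f} lat {lat:5.2f} along {al:5.2f} z {fz:5.2f} tz {tz:5.2f} e {e[0]*1e3:5.2f} {e[1]*1e3:5.2f} t {ck:.1f}")
        if stop and al<-stop: print("CONTACT"); break
        if max(abs(lat),abs(al))>7: print("HALT"); break
        if abs(lat)>.8: e=e+n*np.clip(lat*.2e-3,-.8e-3,.8e-3)
    np.save("state.npy",[si,*e]); return si,e
E
python3 - <<'E'
from slide import *
h=H[0]; slide(.040,.128,-.001*np.array([-np.sin(h),np.cos(h)]))
E
```

```text
s   44.0 lat -0.05 along -0.21 z -0.00 tz  0.01 e -1.00 -0.04 t 11.4
s   48.0 lat -0.13 along -0.02 z -0.40 tz  0.02 e -1.00 -0.04 t 11.7
s   52.0 lat  0.03 along  0.19 z -0.18 tz -0.02 e -1.00 -0.04 t 12.1
s   56.0 lat  0.04 along  0.10 z  0.14 tz  0.05 e -1.00 -0.04 t 12.4
s   60.0 lat  0.19 along -0.27 z -0.12 tz -0.03 e -1.00 -0.04 t 12.7
s   64.0 lat -0.07 along -0.01 z -0.53 tz  0.04 e -1.00 -0.04 t 13.1
s   68.0 lat -0.02 along  0.01 z -0.28 tz -0.02 e -1.00 -0.04 t 13.4
s   72.0 lat -0.02 along -0.29 z -0.95 tz -0.01 e -1.00 -0.04 t 13.8
s   76.0 lat  0.04 along -0.08 z -0.14 tz -0.01 e -1.00 -0.04 t 14.1
s   80.0 lat  0.24 along  0.18 z -0.22 tz  0.03 e -1.00 -0.04 t 14.4
s   84.0 lat  0.31 along  0.35 z -0.23 tz -0.05 e -1.00 -0.04 t 14.8
s   88.0 lat  0.42 along  0.13 z  0.95 tz  0.06 e -1.00 -0.04 t 15.1
s   92.0 lat -0.00 along -0.27 z -0.56 tz -0.07 e -1.00 -0.04 t 15.5
s   96.0 lat  0.25 along  0.07 z  0.89 tz -0.05 e -1.00 -0.04 t 15.8
s  100.0 lat  0.20 along  0.13 z -0.08 tz  0.00 e -1.00 -0.04 t 16.2
s  104.0 lat  0.17 along  0.02 z -0.48 tz -0.02 e -1.00 -0.04 t 16.5
s  108.0 lat  0.17 along  0.18 z -0.42 tz  0.03 e -1.00 -0.04 t 16.8
s  112.0 lat  0.55 along  0.19 z  0.01 tz -0.02 e -1.00 -0.04 t 17.2
s  116.0 lat  0.39 along  0.04 z -0.56 tz -0.03 e -1.00 -0.04 t 17.5
s  120.0 lat  0.06 along  0.14 z -0.70 tz -0.00 e -1.00 -0.04 t 17.9
s  124.0 lat  0.76 along  0.13 z  0.29 tz  0.03 e -1.00 -0.04 t 18.2
s  128.0 lat  0.38 along -0.01 z -0.86 tz -0.02 e -1.00 -0.04 t 18.6
```

```bash
python3 - <<'E'
from slide import *
si,*e=np.load("state.npy"); slide(si,.280,np.array(e))
E
```

```text
s  132.0 lat  0.15 along  0.12 z  0.05 tz -0.01 e -1.00 -0.04 t 18.9
s  136.0 lat  0.30 along  0.23 z -0.10 tz -0.01 e -1.00 -0.04 t 19.2
s  140.0 lat  0.44 along  0.18 z -0.13 tz -0.02 e -1.00 -0.04 t 19.6
s  144.0 lat  0.12 along  0.03 z  0.08 tz  0.02 e -1.00 -0.04 t 19.9
s  148.0 lat  0.14 along  0.15 z -0.03 tz  0.02 e -1.00 -0.04 t 20.3
s  152.0 lat  0.62 along  0.19 z  0.11 tz  0.00 e -1.00 -0.04 t 20.6
s  156.0 lat  0.39 along  0.07 z  0.00 tz -0.07 e -1.00 -0.04 t 20.9
s  160.0 lat  0.35 along  0.10 z -0.01 tz  0.03 e -1.00 -0.04 t 21.3
s  164.0 lat  0.55 along  0.20 z -1.72 tz -0.04 e -1.00 -0.04 t 21.6
s  168.0 lat  0.43 along  0.12 z  0.61 tz -0.00 e -1.00 -0.04 t 22.0
s  172.0 lat  0.24 along -0.03 z -0.15 tz  0.02 e -1.00 -0.04 t 22.3
s  176.0 lat  0.34 along  0.11 z -0.26 tz -0.05 e -1.00 -0.04 t 22.6
s  180.0 lat  0.48 along  0.19 z  0.12 tz -0.02 e -1.00 -0.04 t 23.0
s  184.0 lat  0.11 along  0.00 z  0.21 tz -0.02 e -1.00 -0.04 t 23.3
s  188.0 lat  0.02 along  0.15 z  0.60 tz  0.03 e -1.00 -0.04 t 23.7
s  192.0 lat  0.42 along  0.27 z -0.63 tz -0.05 e -1.00 -0.04 t 2
[... 821 characters left out ...]
.04 t 28.1
s  244.0 lat  0.00 along  0.10 z -0.04 tz  0.01 e -1.00 -0.04 t 28.5
s  248.0 lat -0.08 along -0.09 z  0.58 tz  0.06 e -1.00 -0.04 t 28.8
s  252.0 lat  0.06 along -0.07 z  0.24 tz  0.02 e -1.00 -0.04 t 29.1
s  256.0 lat  0.12 along  0.15 z -0.82 tz  0.03 e -1.00 -0.04 t 29.5
s  260.0 lat -0.27 along -0.14 z -0.39 tz -0.00 e -1.00 -0.04 t 29.8
s  264.0 lat  0.14 along  0.23 z  0.43 tz -0.05 e -1.00 -0.04 t 30.2
s  268.0 lat -0.19 along  0.15 z  0.79 tz -0.00 e -1.00 -0.04 t 30.5
s  272.0 lat  0.01 along  0.11 z  1.02 tz  0.03 e -1.00 -0.04 t 30.9
s  276.0 lat  0.10 along -0.06 z -0.07 tz -0.02 e -1.00 -0.04 t 31.2
s  280.0 lat  0.32 along -0.10 z  0.63 tz -0.02 e -1.00 -0.04 t 31.5
```

```bash
python3 - <<'E'
from slide import *
si,*e=np.load("state.npy"); slide(si,.2965,np.array(e),step=.001,speed=.01,stop=1.5)
E
```

```text
s  281.0 lat -0.15 along  0.04 z  0.11 tz  0.00 e -1.00 -0.04 t 31.8
s  282.0 lat  0.28 along -0.15 z -0.85 tz  0.06 e -1.00 -0.04 t 32.1
s  283.0 lat  0.09 along -0.02 z -0.89 tz  0.01 e -1.00 -0.04 t 32.5
s  284.0 lat  0.01 along  0.17 z -0.04 tz -0.02 e -1.00 -0.04 t 32.8
s  285.0 lat  0.05 along  0.05 z -0.23 tz  0.01 e -1.00 -0.04 t 33.1
s  286.0 lat  0.22 along  0.21 z  0.05 tz -0.02 e -1.00 -0.04 t 33.4
s  287.0 lat  0.13 along -0.06 z -0.78 tz  0.03 e -1.00 -0.04 t 33.7
s  288.0 lat -0.10 along -2.32 z  0.96 tz  0.01 e -1.00 -0.04 t 34.0
CONTACT
```

Contact came at s = 288 mm against a predicted 289.8, so this is the stop. I'll lower 2 mm to the hanging height, release and back up.

```bash
python3 - <<'E'
from slide import *
import cv2
si,*e=np.load("state.npy"); p,h=at(si); q=p+np.array(e)
for z in(.310,.3092):
    r.servo_line([*q,z],speed=.01); r.wait(.1); print(np.round(forces(h),2))
r.let_go(); r.wait(.3); a=r.sense(); print(a["opening"],a["contact_force"],a["clock"])
r.servo_line([*q,.40],speed=.08)
b=q-np.array([.0,.0]); r.reach([.30,-.35,.42],[180,0,100]); r.wait(.5); print(r.sense()["clock"])
S=r.snapshot("side");T=r.snapshot("top")
f=[cv2.resize(S["frame"][230:420,320:450,::-1],(395,577),interpolation=2),cv2.resize(T["frame"][130:270,400:500,::-1],(400,577),interpolation=2)]
cv2.imwrite("pics/end.png",np.hstack(f)); pickle.dump((S,T),open("end.pkl","wb"))
E
```

```text
[ 0.42 -3.88  1.99  0.07 34.35]
[-0.58 -4.88  4.36  0.04 34.7 ]
0.0874905506155642 [ 0.32955502  0.23529723 -0.41969814] 36.25
39.175
```

View pics/end.png

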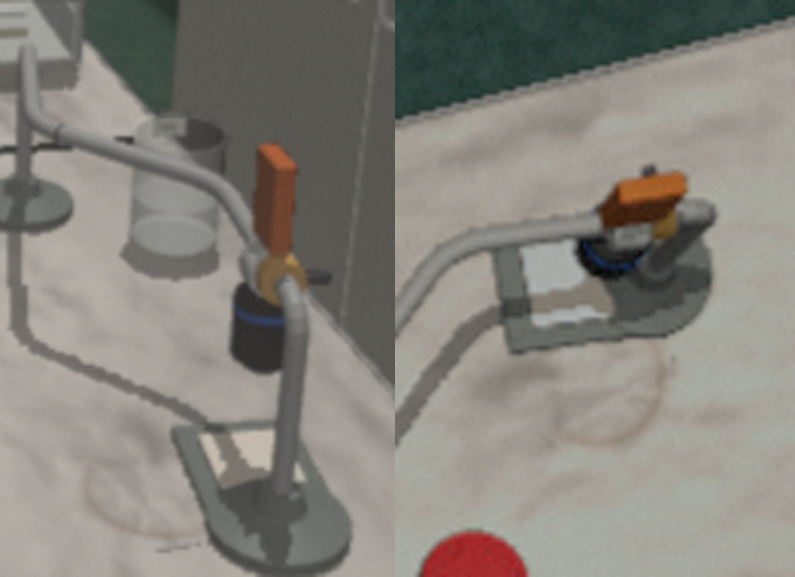

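The tab is upright, with the ring (635,232 in the crop) next to the brass stop (663,225). The tab looks slightly yawed, so I'll check the gap in numbers.

```bash
python3 - <<'E'
from slide import *
import cv2
S,T=pickle.load(open("end.pkl","rb")); T0_=pickle.load(open("top0.pkl","rb"))
sw=P[np.argmin(abs(s-S_SW))]
for n,c in(("start",T0_),("end",T)):
    hsv=cv2.cvtColor(c["frame"],cv2.COLOR_RGB2HSV); m=cv2.inRange(hsv,(4,150,90),(14,255,255))
    k,l,st,ce=cv2.connectedComponentsWithStats(m); j=1+np.argmax(st[1:,4]); ys,xs=np.where(l==j)
    w=ray(c,ce[j],.155); i=np.argmin(((P-w[:2])**2).sum(1)); print(n,ce[j],st[j],w.round(4),"s",s[i],"dist",np.linalg.norm(w[:2]-sw), cv2.minAreaRect(np.c_[xs,ys].astype(np.float32)))
p,h=at(.288); print("gripped at",p+[-.001,0],"heading",np.degrees(h), "dist",np.linalg.norm(p+[-.001,0]-sw-[-.001,0]))
a=T["frame"][155:215,440:490,::-1]; cv2.imwrite("pics/z.png",cv2.resize(a,None,fx=10,fy=10,interpolation=2))
E
```

```text
start [339.71264368 234.52873563] [332 232  16   6  87] [0.4516 0.0115 0.155 ] s 0.04100000000000001 dist 0.07342506903607113 ((339.5, 234.5), (5.0, 15.0), 90.0)
end [463.70652174 175.61956522] [456 172  17   8  92] [ 0.5525 -0.1929  0.155 ] s 0.2858314461916986 dist 0.15763700412320858 ((463.83782958984375, 175.5270233154297), (5.589565753936768, 16.27549934387207), 80.53767395019531)
gripped at [ 0.55315278 -0.19500149] heading -82.44160055918147 dist 0.16029328977243065
```

View pics/z.png

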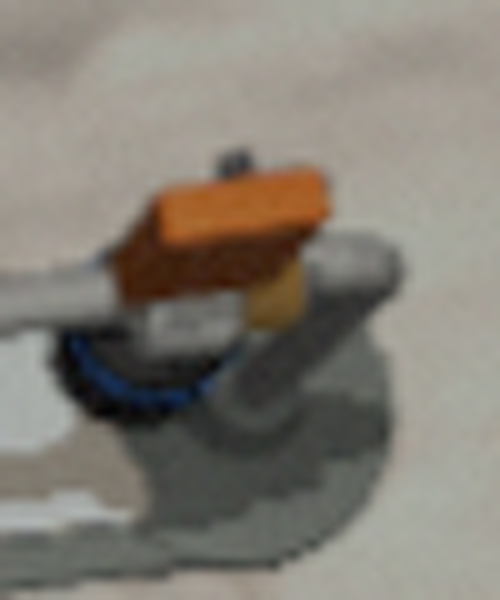

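The enlarged crop shows the ring's end face (x≈245) meeting the brass (x≈247) with no visible gap. The wrist also felt contact right up to the release, so I'm handing in.

```bash
python3 -c "
from station import r
print(r.hand_in(), r.sense()['clock'])"
```

```text
the job is handed in; nothing more can be done
the job is handed in; nothing more can be done
```

I slid the orange carriage round every corner to the brass stop, released it, backed the arm away and handed the job in at about 39 s; the verdict wasn't shown. The ring shows no visible gap to the stop, and the highest load I measured while moving it was about 7 N (limit 24 N).

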